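Sort two shoe lasts with the width gauge

ROBOT

A 7-joint arm with a two-finger parallel gripper is mounted at the origin on the work surface. World frame = base frame: x ahead of the robot, y to its left, z up, the work surface at z = 0. Lengths are in mm, angles in rad, forces in N, time in s.
With the tool pointing down it reaches from about 400 to 900 mm from the base axis. Payload 5.5 kg.
Tool frame: the origin (TCP) lies between the finger pads; the fingertips stand 14 mm ahead of it and the grasp point (between the pads) lies 5 mm behind it (ctrl.tcp_to_tips is the distance from the TCP to the fingertips, in mm); z points along the fingers, y is the line along which they close (so a half turn about z gives the same grasp; the last joint's range is limited). The gripper opens to 85 mm and grips with 20 to 120 N. Pads are 22 mm wide; open, the fingers measure 114 mm over their backs; the gripper's body (76 mm by 85 mm) begins 54 mm behind the grasp point. The pads swing forward as they close: fully open they stand 13 mm farther back than shut.
Start: joints at [-1.031, 0.501, -0.427, 1.55, 0.221, 1.138, -0.21], TCP at [177.593, 625.268, 245.31] pointing down, gripper open.
Joint ranges: [-2.88, 2.88], [-0.31, 2.03], [-1.54, 1.56], [0.2, 2.42], [-1.41, 4.55], [0.19, 2.02], [-2.57, 2.57]. Speed limits (rad/s): [2.57, 2.57, 3.14, 3.14, 3.14, 3.14, 3.14].

INTERFACE

Orientations are given as a rotation vector (axis times angle).
In Python, from plant import ctrl gives the robot as it stands. The module is installed in compiled form; this text tells all that it offers.
- The arm moves only by the shell command python3 -m jog 'ROWS' [OPENING] [FORCE]. ROWS is JSON, a list of rows, each an object of numbers: "dx", "dy", "dz": the shift along the tool's x, y, z in m; "rx", "ry", "rz": the turn, a rotation vector about the tool's x, y, z in rad. A call has 1 to 8 rows; each row is the pose to reach, as a shift and turn from the pose commanded when the call began, along the tool's axes at that moment; what a row does not reach only later rows make up. A row lasts 1/8 s, in which the tool goes at most 62.5 mm and 10.7 degrees, less where a joint would pass 70% of its speed; a pose out of reach is approached as far as the arm can. A call with a gripper value outside its range is refused whole. OPENING is the opening, from -1 (shut) to 1 (fully open), set as the call begins (- or left out, the last holds). The fingers move at their own pace and stop on an object; FORCE is the grip in N (left out, the last holds). Time passes only in rows, so rows that repeat a pose let the fingers close. It gives the time, the measured TCP pose, the force, the opening and the grip force at its end, in the units of the state.
- ctrl.get_obs(): the state, without advancing time (a new reading comes with each control period).
- ctrl.camera(name): name is "scene" or "top"; returns (picture, depth): 480x640x3 uint8, red, green, blue; 480x640 float32, mm along the optical axis (not along the pixel's ray), 0 where there is no reading.
- ctrl.camera_model(name): a dict with "K" (3x3 intrinsics, pixels), "rvec" (rotation vector, rad) and "tvec" (3), from world to camera coordinates, as OpenCV has them. Camera axes: x right, y down, z forward; pixel columns grow to the right and rows downward; lengths in mm; the calibration is good to about 2 mm. A picture is of the moment at which its call begins. camera_model takes no time and is no camera call.
- ctrl.hand_in(): hands the job in; it is judged then, once.
The state is a dict: "clock": time; "joints": joint angles; "dq": joint speeds; "effort": joint torques, N m; "tcp_pos": TCP position; "ee_rot": TCP orientation; "wrist_force": force on the tool from outside, world axes, zero at the start; "wrist_torque": the same for the moment, N m; "width": opening from 0.0 (shut) to 1.0 (fully open); "gripper_force": force on a finger pad.
Only numpy, scipy, OpenCV 4.12 (cv2) and the standard library are available. Lean on these libraries where they do the work, as an engineer would, in place of code of your own. Each camera call takes 0.05 s, during which the arm holds its last target. There are 200 camera calls.

TASK

Find out with the width gauge which of the two wooden shoe lasts is the narrow one: slide the last that fits all the way through the gauge, in from the side where the lasts lie and out at the other, and leave it standing on the bench just clear of the gauge's far side. Stand the last that is too wide for the gauge upright in the plywood tray, and leave the thread spool, the polish tin and the hammer where they are.

Things in the scene. Friction and masses are not known exactly. Their poses are not given: they have to be found in the camera images.
- last_a: One of two pale wooden shoe lasts (foot forms), 110 mm long, standing on the sole, 0.25 kg. One is 51 mm wide at the ball and passes the gauge; the other is 64 mm wide and jams. Which is which is not told: look or try. Origin: middle of the sole's underside (55 mm to either end); x to the toe, y across, z up. Foot part at most 30 mm high, widest 11 mm ahead of the origin, ends rounded.
- last_b: The other of the two lasts: same origin, axes, length and heights as last_a. The heel end is 42 mm wide on the narrow last and 54 mm on the wide one.
- last_a_grip (a point): Grasp point in last_a's upright block, 15 mm behind its origin and 74 mm above the sole. The block is 28 mm across (y), 50 mm long (25 mm either way of this point along x), from the foot part up to 100 mm above the sole; a 24 mm wide ridge slopes from it down to the toe.
- last_b_grip (a point): Grasp point in last_b's upright block, the same in size and place as on last_a.
- gauge: Fixed gauge: two green rails under steel lips, on a dark sheet flush with the bench. Origin: middle of the passage, at bench height. Passage along x, 60 mm long: in at -x (lasts' side), out at +x. 57 mm wide and 36 mm high under the lips; the 42 mm slit between them lets the grip block by: a last slides in only from an end. 42 mm high, 107 mm across (151 mm at its feet).
- tray: Open plywood tray fixed to the bench, 200 mm (x) by 150 mm (y) outside, walls 6 mm thick and 30 mm high. Origin: centre of its underside, on the bench; the inner floor lies about 6 mm above it. z up.
- thread_spool: Blue spool of thread, 52 mm across, 84 mm high, standing; bystander. Origin at the centre of its underside.
- polish_tin: Flat dark round tin, 76 mm across, 27 mm high; bystander. Origin at the centre of its underside.
- hammer: Hammer, 200 mm long, lying on the bench; bystander. x points from its handle to its head.
Not all that is in view belongs to the job. Several things have the shape of the tray; the one meant has the colours described above.

How it is judged (in metres and radians):
On the way:
1. the narrow last (last_a) is inside the gauge's passage, under the lips, its middle within 20 mm of the gauge's middle (x of last_a in the frame of gauge between -0.02 and 0.02 m and y of last_a in the frame of gauge between -0.015 and 0.015 m and height (world z) of last_a below 0.012 m), for 0.05 s.
At the end, for the whole second after the job is handed in: The narrow last (last_a) stands upright (0.1 rad) on the bench, its middle 80 mm or more past the gauge's middle towards the exit (+x) and within 220 mm of it; the wide last (last_b) stands upright (0.1 rad) on the tray's floor inside its walls; both at rest (x of last_a in the frame of gauge above 0.08 m and horizontal distance between last_a and gauge below 0.22 m and height (world z) of last_a below 0.005 m and angle between each of last_a, last_b's own z axis and vertical below 0.1 rad and x of last_b in the frame of tray between -0.07 and 0.07 m and y of last_b in the frame of tray between -0.045 and 0.045 m and height (world z) of last_b below 0.012 m and linear speed of each of last_a, last_b below 0.02 m/s); the robot touches nothing.
It fails at once if the thread spool, polish tin or hammer is moved by more than 20 mm (distance of any of thread_spool, polish_tin, hammer from where it was at the start of the episode above 0.02 m).
It also fails if it takes over 72 s, if anything falls off the work surface, if the arm or the gripper's body presses on something with over 40 N, if the wrist force passes 120 N, or if a joint passes its speed limit or range.

## Working session

There is one attempt and no reset: what is moved stays moved. The work goes in short steps, Python scripts to look and compute and a shell command to move; the robot and the scene stay as the last step left them, time stands still between calls to the robot, and variables do not carry over. Pictures are saved under pics/ and viewed, at most 10 in all, crops included, and the job is handed in when it is done.

```bash
mkdir -p pics
cat > h.py <<'E'
import numpy as np,cv2
from plant import ctrl
def snap(n,f):
    im,d=ctrl.camera(n); cv2.imwrite(f'pics/{f}.png',im[:,:,::-1]); np.save(f'pics/{f}.npy',d); return im,d
def cloud(n,d):
    m=ctrl.camera_model(n);K=np.array(m['K']);R=cv2.Rodrigues(np.array(m['rvec'],float))[0];t=np.array(m['tvec'],float).ravel()
    v,u=np.mgrid[0:480,0:640]
    c=np.stack([(u-K[0,2])/K[0,0]*d,(v-K[1,2])/K[1,1]*d,d],-1)
    w=(c-t)@R; w[d==0]=np.nan
    return w
E
python3 - <<'E'
from h import *
for n in('top','scene'): snap(n,n+'0')
print(ctrl.get_obs())
E
```

```text
{'clock': 0.1, 'joints': array([-1.03081365,  0.50174385, -0.4267737 ,  1.55133971,  0.22078891,
        1.13829231, -0.21031195]), 'dq': array([-0.00089663, -0.0008916 , -0.00175347, -0.00323272, -0.00092086,
       -0.00120134,  0.00128103]), 'effort': array([-1.16707184e-02, -5.70802188e+01, -5.83865136e+00, -2.81743634e+01,
        1.05304757e-02,  5.49181685e-03, -9.18022437e-06]), 'tcp_pos': array([177.51307087, 624.67328994, 244.3688636 ]), 'ee_rot': array([-4.33340608e-01, -3.11126451e+00,  2.68893127e-03]), 'wrist_force': array([-0.5616798 , -0.61685516,  0.30091408]), 'wrist_torque': array([0.02658447, 0.01851414, 0.00824894]), 'gripper_force': 0.0, 'width': 0.998240842303228}
```

View pics/top0.png

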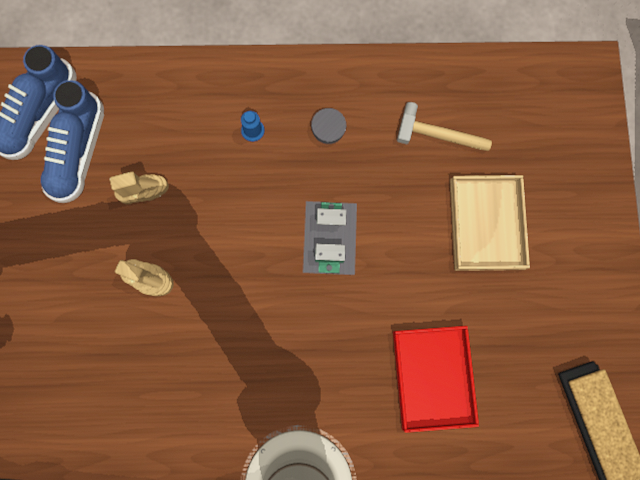

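View pics/scene0.png

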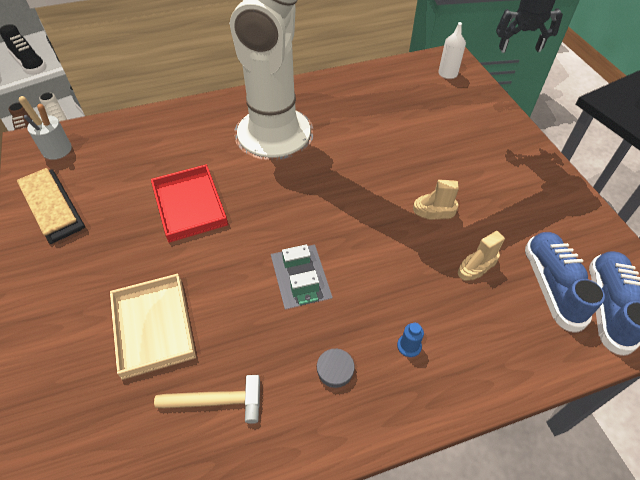

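The top view has the robot base at (300,475), world x up and y left. The lasts are at about (140,187) and (145,278), the gauge at (330,238), and the plywood tray at (489,223). The red tray is a decoy. The spool is at (252,126), the tin at (329,126) and the hammer at about (445,130).

```bash
cat > m.py <<'E'
from h import *
import sys
def bench(f='0'):
    P=[]
    for n in('top','scene'):
        w=cloud(n,np.load(f'pics/{n}{f}.npy')).reshape(-1,3)
        P.append(w[~np.isnan(w[:,0])])
    return P
E
python3 - <<'E'
from m import *
w=cloud('top',np.load('pics/top0.npy'))
for n,(u,v) in dict(lastF=(140,187),lastN=(145,278),g=(330,238),l1=(332,217),l2=(330,252),tray=(489,223),spool=(252,126),tin=(329,126),ham=(445,130),b=(250,300)).items(): print(n,w[v,u].round(1))
T,S=bench()
def box(P,x0,x1,y0,y1,z0,z1): return P[(P[:,0]>x0)&(P[:,0]<x1)&(P[:,1]>y0)&(P[:,1]<y1)&(P[:,2]>z0)&(P[:,2]<z1)]
def px(u0,u1,v0,v1): return w[v0:v1,u0:u1].reshape(-1,3)
for nm,r in dict(F=(100,178,165,210),N=(105,182,252,302)).items():
    p=px(*r); a=p[:,:2][p[:,2]>8]; lo=np.nanmin(a,0)-15;hi=np.nanmax(a,0)+15
    for cn,P in(('top',T),('scene',S)):
        q=box(P,lo[0],hi[0],lo[1],hi[1],-20,8);f=box(P,lo[0],hi[0],lo[1],hi[1],10,30);t=box(P,lo[0],hi[0],lo[1],hi[1],93,110)
        print(nm,cn,len(f),len(t),'bench z',np.median(q[:,2]),'foot rect',cv2.minAreaRect(f[:,:2].astype('f4')) if len(f) else 0,'top rect',cv2.minAreaRect(t[:,:2].astype('f4')) if len(t) else 0, np.median(t[:,2]) if len(t) else 0)
for nm,r,z0,z1 in(('gauge lips',(305,357,203,273),36,50),('tray',(445,535,170,275),22,40)):
    p=px(*r); p=p[(p[:,2]>z0)&(p[:,2]<z1)]; print(nm,len(p),cv2.minAreaRect(p[:,:2].astype('f4')),np.median(p[:,2]))
# enlarged crop
im=cv2.imread('pics/top0.png'); a=cv2.resize(im[160:305,95:185],None,fx=4,fy=4,interpolation=2)
b=cv2.resize(im[195:280,300:362],None,fx=6,fy=6,interpolation=2)
o=np.zeros((600,740,3),'u1');o[:a.shape[0],:a.shape[1]]=a;o[:b.shape[0],365:365+b.shape[1]]=b
cv2.imwrite('pics/crop0.png',o)
E
```

```text
lastF [601.8 310.7  68.4]
lastN [415.5 296.1  67.8]
g [500.4 -77.5   2. ]
l1 [538.  -80.7  41.3]
l2 [464.  -74.4  44.4]
tray [ 525.8 -420.2    7.1]
spool [730.3  82.6  64.2]
tin [741.8 -80.6  27.2]
ham [ 729.8 -332.7   25.1]
b [371.9  93.9   0. ]
F top 464 347 bench z -0.6511647612361717 foot rect ((612.0767822265625, 322.3889465332031), (50.51369094848633, 109.7002944946289), 9.5139741897583) top rect ((606.7810668945312, 336.680419921875), (28.540361404418945, 50.048343658447266), 15.043797492980957) 98.62461160706245
F scene 350 252 bench z 0.6860567751837299 foot rect ((612.5804443359375, 318.4645080566406), (49.25890350341797, 103.19898223876953), 19.27003288269043) top rect ((607.8377075195312, 338.0167236328125), (28.811220169067383, 52.94654846191406), 13.593287467956543) 99.75179756886487
N top 634 371 bench z -0.9894511465403053 foot rect ((418.6026611328125, 302.42791748046875), (100.52877807617188, 63.22332000732422), 75.10931396484375) top rect ((427.01446533203125, 319.615234375), (51.151466369628906, 27.69012451171875), 65.85823822021484) 98.49001156342905
N scene 399 205 bench z 0.7702068546633477 foot rect ((427.3089904785156, 302.37066650390625), (106.74349975585938, 60.67118453979492), 49.87397003173828) top rect ((428.91302490234375, 319.295166015625), (49.137542724609375, 31.442378997802734), 68.61235046386719) 99.67954380888025
gauge lips 897 ((501.25634765625, -77.37406921386719), (60.037994384765625, 107.68943786621094), 86.13945770263672) 41.645808085304296
tray 1146 ((525.1746826171875, -417.6128234863281), (152.5809783935547, 201.1371307373047), 89.81554412841797) 28.80071822907471
```

View pics/crop0.png

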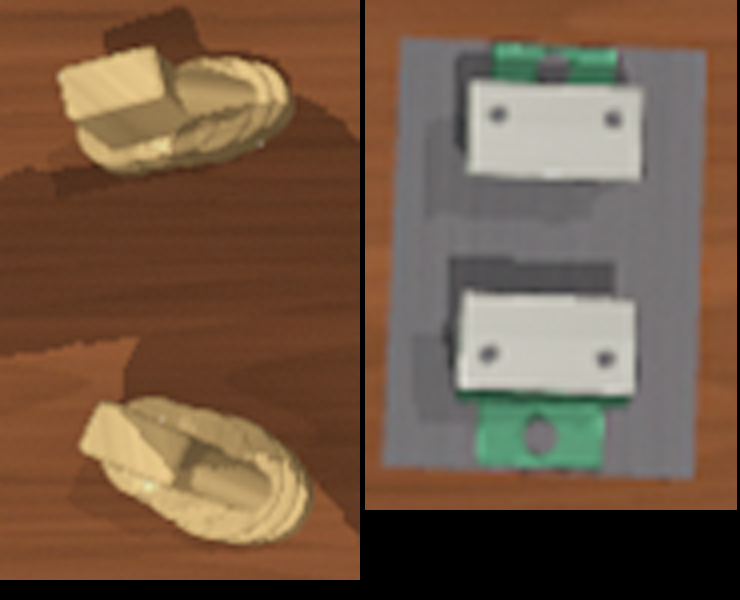

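The far last (about 50.5 mm wide) is the narrow one and the near last (about 63 mm) is the wide one. Both toes point right, towards the gauge. I'll refine the gauge pose and work out the first move.

```bash
cat >> h.py <<'E'
from scipy.spatial.transform import Rotation as Ro
def go(x,y,z,yaw):
    "shift in tool axes to bring the TCP to x,y,z (mm) and tool y axis to yaw (deg), plus levelling error"
    o=ctrl.get_obs(); R=Ro.from_rotvec(o['ee_rot']).as_matrix()
    c=np.cos(np.radians(yaw));s=np.sin(np.radians(yaw))
    G=np.array([[-s,c,0],[c,s,0],[0,0,-1]]).T
    d=R.T@(np.array([x,y,z])-o['tcp_pos'])/1000
    G=np.stack([[-s,c,0],[c,s,0],[0,0,-1]],1).astype(float)
    print('d',d.round(4),'r',Ro.from_matrix(R.T@G).as_rotvec().round(4),'tcp',o['tcp_pos'].round(1),'F',o['wrist_force'].round(1),'t',o['clock'])
E
python3 - <<'E'
from m import *
T,S=bench()
for nm,P in(('top',T),('scene',S)):
    q=P[(abs(P[:,0]-501)<75)&(abs(P[:,1]+77)<50)&(P[:,2]>37)&(P[:,2]<47)]
    for s in(1,-1):
        l=q[(q[:,0]-501)*s>0][:,:2].astype('f4'); c,d,a=cv2.minAreaRect(l)
        v=np.linalg.eigh(np.cov(l.T))[1][:,1]
        print(nm,s,len(l),l.mean(0),c,d,a,'pca',np.degrees(np.arctan2(v[1],v[0])))
w=cloud('top',np.load('pics/top0.npy'))
# sheet corners in top crop -> z=0
m=ctrl.camera_model('top');K=np.array(m['K']);R=cv2.Rodrigues(np.array(m['rvec']))[0];t=np.array(m['tvec']).ravel()
C=[]
for u,v in((402,38),(705,52),(693,478),(387,465)):
    r=R.T@np.linalg.inv(K)@np.array([300+(u-365)/6,195+v/6,1]);o=-R.T@t;C.append((o-r*o[2]/r[2])[:2])
print(np.array(C).round(1),np.mean(C,0)); 
for i in range(4):
    e=C[(i+1)%4]-C[i];print(np.degrees(np.arctan2(e[1],e[0])),np.linalg.norm(e))
go(607,337.5,200,14)
E
```

```text
top 1 431 [538.01483  -79.518005] (538.3040771484375, -79.8740005493164) (60.00934600830078, 33.3607177734375) 86.03909301757812 pca 87.70118295453662
top -1 446 [463.7605  -74.76404] (463.91168212890625, -74.91696166992188) (59.81180953979492, 32.96610641479492) 85.93720245361328 pca 86.24189121309311
scene 1 364 [539.9384  -79.34385] (538.5313110351562, -78.7225112915039) (59.97056579589844, 35.76093292236328) 85.45147705078125 pca 87.02639267410397
scene -1 328 [465.7693   -74.504456] (464.3085632324219, -74.37115478515625) (60.560123443603516, 34.86713790893555) 88.13578796386719 pca 86.00440110460329
[[ 582.1  -28.2]
 [ 575.  -137.4]
 [ 420.9 -127.9]
 [ 427.6  -19.8]] [501.38556997 -78.3221643 ]
-93.70630176198847 109.44721444692921
176.45292677519862 154.44438492024773
86.42378146350096 108.28423967411312
-3.1164869667690813 154.69783139477215
d [-0.4916 -0.1588  0.0446] r [-1.6000e-03  9.0000e-04  1.0497e+00] tcp [177.5 624.7 244.4] F [-0.6 -0.6  0.3] t 0.1
```

```bash
python3 -m jog '[{"dx":-0.062,"dy":-0.02,"dz":0.0,"rz":0.15},{"dx":-0.12,"dy":-0.04,"dz":0.0,"rz":0.3},{"dx":-0.18,"dy":-0.06,"dz":0.01,"rz":0.45},{"dx":-0.24,"dy":-0.08,"dz":0.01,"rz":0.6},{"dx":-0.3,"dy":-0.1,"dz":0.02,"rz":0.75},{"dx":-0.36,"dy":-0.12,"dz":0.03,"rz":0.9},{"dx":-0.42,"dy":-0.14,"dz":0.04,"rz":1.05},{"dx":-0.48,"dy":-0.155,"dz":0.044,"rz":1.05}]' 1 40; python3 -c "
from h import *
go(607,337.5,150,14)"
```

```text
d [-0.4916 -0.1587  0.0946] r [-1.6000e-03  9.0000e-04  1.0497e+00] tcp [177.5 624.7 244.4] F [-0.6 -0.6  0.3] t 0.1validation failed for argument at $[0]...
```

```bash
python3 -m jog '[{"dx":-0.05,"dy":-0.016,"dz":0.0,"rx":0,"ry":0,"rz":0.15}]' 1 40; python3 -m jog --help | head -20
```

```text
clock: 0.22
tcp_pos: [215.9, 598.2, 244.8]
ee_rot: [-0.656, -3.068, -0.001]
wrist_force: [1.1, -0.3, 0.2]
width: 0.997
gripper_force: 0.0invalid input: not JSON, or not a number
```

All six keys are required.

```bash
python3 -c "
from h import *
go(607,337.5,180,14)"
```

```text
d [-0.4638 -0.078   0.0628] r [-0.0024 -0.0037  0.9054] tcp [215.9 598.2 244.8] F [ 1.1 -0.3  0.2] t 0.225
```

```bash
python3 -m jog '[{"dx":-0.06,"dy":-0.01,"dz":0,"rx":0,"ry":0,"rz":0.15},{"dx":-0.12,"dy":-0.02,"dz":0,"rx":0,"ry":0,"rz":0.3},{"dx":-0.18,"dy":-0.03,"dz":0.01,"rx":0,"ry":0,"rz":0.45},{"dx":-0.24,"dy":-0.04,"dz":0.02,"rx":0,"ry":0,"rz":0.6},{"dx":-0.3,"dy":-0.05,"dz":0.03,"rx":0,"ry":0,"rz":0.75},{"dx":-0.36,"dy":-0.06,"dz":0.04,"rx":0,"ry":0,"rz":0.905},{"dx":-0.42,"dy":-0.07,"dz":0.05,"rx":0,"ry":0,"rz":0.905},{"dx":-0.46,"dy":-0.078,"dz":0.06,"rx":0,"ry":0,"rz":0.905}]' 1 40;python3 -m jog '[{"dx":0,"dy":0,"dz":0,"rx":0,"ry":0,"rz":0},{"dx":0,"dy":0,"dz":0,"rx":0,"ry":0,"rz":0},{"dx":0,"dy":0,"dz":0,"rx":0,"ry":0,"rz":0}]'; python3 -c "
from h import *
snap('top','top1')
go(607,337.5,71,14)"
```

```text
clock: 1.23
tcp_pos: [610.3, 331.5, 184.3]
ee_rot: [1.944, 2.466, -0.002]
wrist_force: [-0.2, 0.3, 0.1]
width: 1.0
gripper_force: 0.0
clock: 1.6
tcp_pos: [606.3, 336.8, 185.5]
ee_rot: [-1.936, -2.472, -0.001]
wrist_force: [-0.8, -1.1, -0.4]
width: 1.002
gripper_force: 0.0
d [0.0005 0.0007 0.1147] r [-0.     -0.0011 -0.0026] tcp [606.5 336.7 185.7] F [ 0.3  0.4 -0.5] t 1.65
```

View pics/top1.png

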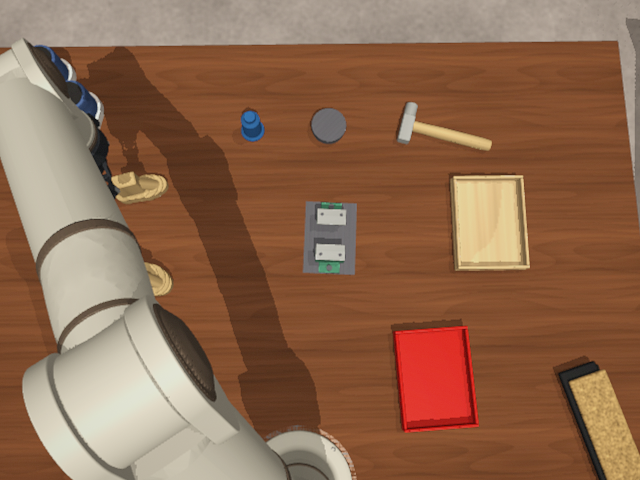

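The gripper is over the far last, with its fingers near pixel (105,180). The shoes sit beneath the raised forearm. Descending and gripping.

```bash
python3 -m jog '[{"dx":0,"dy":0,"dz":0.03,"rx":0,"ry":0,"rz":0},{"dx":0,"dy":0,"dz":0.06,"rx":0,"ry":0,"rz":0},{"dx":0,"dy":0,"dz":0.09,"rx":0,"ry":0,"rz":0},{"dx":0,"dy":0,"dz":0.11,"rx":0,"ry":0,"rz":0},{"dx":0.0005,"dy":0.0007,"dz":0.115,"rx":0,"ry":0,"rz":0},{"dx":0.0005,"dy":0.0007,"dz":0.115,"rx":0,"ry":0,"rz":0}]' 1 40;python3 -m jog '[{"dx":0,"dy":0,"dz":0,"rx":0,"ry":0,"rz":0},{"dx":0,"dy":0,"dz":0,"rx":0,"ry":0,"rz":0},{"dx":0,"dy":0,"dz":0,"rx":0,"ry":0,"rz":0},{"dx":0,"dy":0,"dz":0,"rx":0,"ry":0,"rz":0},{"dx":0,"dy":0,"dz":0,"rx":0,"ry":0,"rz":0},{"dx":0,"dy":0,"dz":0,"rx":0,"ry":0,"rz":0}]' -1 40; python3 -c "
from h import *
go(607,337.5,71,14)"
```

```text
clock: 2.4
tcp_pos: [608.6, 336.1, 70.8]
ee_rot: [1.94, 2.471, 0.001]
wrist_force: [0.1, -0.2, 0.1]
width: 1.001
gripper_force: 0.0
clock: 3.15
tcp_pos: [608.9, 335.6, 70.9]
ee_rot: [1.941, 2.47, 0.002]
wrist_force: [0.6, -0.1, 4.8]
width: 0.325
gripper_force: 41.1
d [ 0.0023 -0.0014 -0.0001] r [ 0.0011 -0.0002 -0.0054] tcp [608.9 335.6  70.9] F [ 0.6 -0.1  4.8] t 3.15
```

```bash
python3 -m jog '[{"dx":0,"dy":0,"dz":-0.02,"rx":0,"ry":0,"rz":0},{"dx":0,"dy":0,"dz":-0.04,"rx":0,"ry":0,"rz":0},{"dx":0,"dy":0,"dz":-0.04,"rx":0,"ry":0,"rz":0}]'; python3 -c "
from h import *
go(509.4,47.5,101,-3.6)"
```

```text
clock: 3.52
tcp_pos: [609.9, 336.5, 113.3]
ee_rot: [1.94, 2.469, 0.007]
wrist_force: [0.3, -0.6, -2.5]
width: 0.322
gripper_force: 40.3
d [-0.257  -0.1662  0.0112] r [ 0.0044 -0.0022  0.3019] tcp [609.9 336.5 113.3] F [ 0.3 -0.6 -2.5] t 3.525
```

```bash
python3 -m jog '[{"dx":-0.034,"dy":-0.022,"dz":0,"rx":0,"ry":0,"rz":0.05},{"dx":-0.075,"dy":-0.048,"dz":0,"rx":0,"ry":0,"rz":0.1},{"dx":-0.115,"dy":-0.074,"dz":0,"rx":0,"ry":0,"rz":0.15},{"dx":-0.155,"dy":-0.1,"dz":0.002,"rx":0,"ry":0,"rz":0.2},{"dx":-0.195,"dy":-0.126,"dz":0.004,"rx":0,"ry":0,"rz":0.25},{"dx":-0.235,"dy":-0.152,"dz":0.008,"rx":0,"ry":0,"rz":0.3},{"dx":-0.257,"dy":-0.166,"dz":0.011,"rx":0,"ry":0,"rz":0.302},{"dx":-0.257,"dy":-0.166,"dz":0.011,"rx":0,"ry":0,"rz":0.302}]'; python3 -m jog '[{"dx":0,"dy":0,"dz":0,"rx":0,"ry":0,"rz":0},{"dx":0,"dy":0,"dz":0,"rx":0,"ry":0,"rz":0}]';python3 -c "
from h import *
snap('top','top2');snap('scene','scene2')
go(509.4,47.5,73,-3.6)
a,b=[cv2.imread(f'pics/{n}2.png') for n in('top','scene')]
cv2.imwrite('pics/c2.png',np.hstack([cv2.resize(a[150:320,190:390],(400,340)),cv2.resize(b[200:370,230:430],(400,340))]))
for n in('top','scene'):
    w=cloud(n,np.load(f'pics/{n}2.npy')).reshape(-1,3)
    q=w[(abs(w[:,0]-509)<60)&(w[:,1]>-30)&(w[:,1]<120)]
    for z0,z1 in((20,40),(40,60),):
        f=q[(q[:,2]>z0)&(q[:,2]<z1)]; print(n,z0,len(f),cv2.minAreaRect(f[:,:2].astype('f4')) if len(f)>5 else 0)"
```

```text
clock: 4.53
tcp_pos: [506.6, 43.4, 99.0]
ee_rot: [-2.295, -2.145, 0.003]
wrist_force: [0.7, -0.5, -3.4]
width: 0.323
gripper_force: 40.4
clock: 4.78
tcp_pos: [508.4, 47.9, 99.5]
ee_rot: [-2.288, -2.153, -0.002]
wrist_force: [0.2, 0.4, -3.0]
width: 0.321
gripper_force: 40.4
d [-0.      0.0012  0.0263] r [ 0.0002 -0.0004  0.0016] tcp [508.2  47.6  99.3] F [-0.9 -0.4 -3.2] t 4.875
top 20 3 0
top 40 72 ((506.9794006347656, -13.499296188354492), (33.55743408203125, 11.337037086486816), 9.216280937194824)
scene 20 105 ((521.6126708984375, 34.261260986328125), (109.47196960449219, 25.35202407836914), 83.1355209350586)
scene 40 450 ((512.2708740234375, 33.62688446044922), (106.13751220703125, 48.277950286865234), 74.74201965332031)
```

View pics/c2.png

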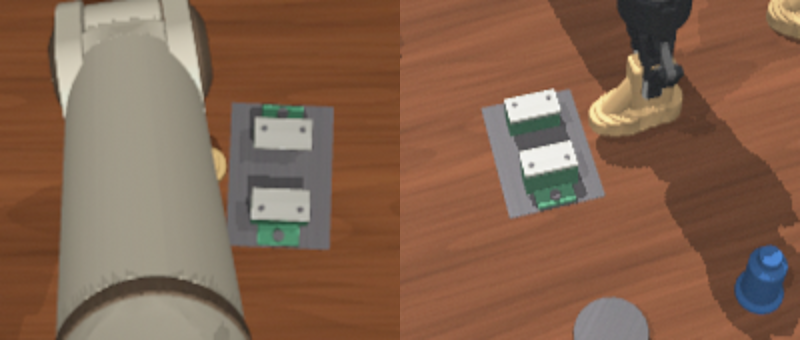

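The last is held upright and lined up with the passage. In the right half, the toe at about (595,115) faces the gauge mouth. Lowering it, then feeding in slowly.

```bash
python3 -m jog '[{"dx":0,"dy":0.0012,"dz":0.015,"rx":0,"ry":0,"rz":0},{"dx":0,"dy":0.0012,"dz":0.026,"rx":0,"ry":0,"rz":0},{"dx":0,"dy":0.0012,"dz":0.026,"rx":0,"ry":0,"rz":0},{"dx":-0.008,"dy":0.0012,"dz":0.026,"rx":0,"ry":0,"rz":0},{"dx":-0.016,"dy":0.0012,"dz":0.026,"rx":0,"ry":0,"rz":0},{"dx":-0.024,"dy":0.0012,"dz":0.026,"rx":0,"ry":0,"rz":0},{"dx":-0.03,"dy":0.0012,"dz":0.026,"rx":0,"ry":0,"rz":0}]'; python3 -c "
from h import *
go(495.8,-168.1,72.3,-3.6)"
```

```text
clock: 5.75
tcp_pos: [507.3, 15.4, 73.5]
ee_rot: [2.291, 2.149, 0.0]
wrist_force: [0.1, 0.2, -3.0]
width: 0.322
gripper_force: 40.4
d [-0.1839  0.0003  0.0012] r [ 0.0003  0.0002 -0.0011] tcp [507.3  15.4  73.5] F [ 0.1  0.2 -3. ] t 5.75
```

```bash
python3 -m jog '[{"dx":-0.008,"dy":0,"dz":0.0005,"rx":0,"ry":0,"rz":0},{"dx":-0.016,"dy":0,"dz":0.0005,"rx":0,"ry":0,"rz":0},{"dx":-0.024,"dy":0,"dz":0.0005,"rx":0,"ry":0,"rz":0},{"dx":-0.032,"dy":0,"dz":0.0005,"rx":0,"ry":0,"rz":0},{"dx":-0.04,"dy":0,"dz":0.0005,"rx":0,"ry":0,"rz":0},{"dx":-0.048,"dy":0,"dz":0.0005,"rx":0,"ry":0,"rz":0},{"dx":-0.055,"dy":0,"dz":0.0005,"rx":0,"ry":0,"rz":0}]'; python3 -c "
from h import *
go(495.8,-168.1,73,-3.6)"
```

```text
clock: 6.62
tcp_pos: [503.7, -39.0, 72.8]
ee_rot: [2.29, 2.15, -0.0]
wrist_force: [-0.2, -0.2, -2.9]
width: 0.32
gripper_force: 40.4
d [-0.1293  0.0002 -0.0002] r [-0.      0.     -0.0004] tcp [503.7 -39.   72.8] F [-0.2 -0.2 -2.9] t 6.625
```

```bash
python3 -m jog '[{"dx":-0.008,"dy":0,"dz":0,"rx":0,"ry":0,"rz":0},{"dx":-0.016,"dy":0,"dz":0,"rx":0,"ry":0,"rz":0},{"dx":-0.024,"dy":0,"dz":0,"rx":0,"ry":0,"rz":0},{"dx":-0.032,"dy":0,"dz":0,"rx":0,"ry":0,"rz":0},{"dx":-0.04,"dy":0,"dz":0,"rx":0,"ry":0,"rz":0},{"dx":-0.048,"dy":0,"dz":0,"rx":0,"ry":0,"rz":0},{"dx":-0.056,"dy":0,"dz":0,"rx":0,"ry":0,"rz":0},{"dx":-0.064,"dy":0,"dz":0,"rx":0,"ry":0,"rz":0}]';  python3 -m jog '[{"dx":-0.008,"dy":0,"dz":0,"rx":0,"ry":0,"rz":0},{"dx":-0.016,"dy":0,"dz":0,"rx":0,"ry":0,"rz":0},{"dx":-0.024,"dy":0,"dz":0,"rx":0,"ry":0,"rz":0},{"dx":-0.032,"dy":0,"dz":0,"rx":0,"ry":0,"rz":0},{"dx":-0.04,"dy":0,"dz":0,"rx":0,"ry":0,"rz":0},{"dx":-0.048,"dy":0,"dz":0,"rx":0,"ry":0,"rz":0},{"dx":-0.056,"dy":0,"dz":0,"rx":0,"ry":0,"rz":0},{"dx":-0.066,"dy":0,"dz":0,"rx":0,"ry":0,"rz":0}]';python3 -c "
from h import *
go(495.8,-168.1,70.9,-3.6)"
```

```text
clock: 7.62
tcp_pos: [499.7, -102.9, 72.8]
ee_rot: [-2.29, -2.15, 0.0]
wrist_force: [0.8, -1.0, -3.3]
width: 0.325
gripper_force: 40.4
clock: 8.62
tcp_pos: [495.5, -168.6, 72.8]
ee_rot: [-2.29, -2.151, -0.0]
wrist_force: [-0.5, -1.2, -3.6]
width: 0.32
gripper_force: 40.4
d [0.0005 0.0002 0.0019] r [-0.0001 -0.0001  0.0001] tcp [ 495.5 -168.6   72.8] F [-0.5 -1.2 -3.6] t 8.625
```

It went through without contact force. Setting it down, releasing and rising.

```bash
python3 -m jog '[{"dx":0,"dy":0,"dz":0.001,"rx":0,"ry":0,"rz":0},{"dx":0,"dy":0,"dz":0.002,"rx":0,"ry":0,"rz":0},{"dx":0,"dy":0,"dz":0.0025,"rx":0,"ry":0,"rz":0},{"dx":0,"dy":0,"dz":0.0025,"rx":0,"ry":0,"rz":0}]';  python3 -m jog '[{"dx":0,"dy":0,"dz":0,"rx":0,"ry":0,"rz":0},{"dx":0,"dy":0,"dz":0,"rx":0,"ry":0,"rz":0},{"dx":0,"dy":0,"dz":0,"rx":0,"ry":0,"rz":0},{"dx":0,"dy":0,"dz":0,"rx":0,"ry":0,"rz":0},{"dx":0,"dy":0,"dz":-0.03,"rx":0,"ry":0,"rz":0},{"dx":0,"dy":0,"dz":-0.07,"rx":0,"ry":0,"rz":0},{"dx":0,"dy":0,"dz":-0.11,"rx":0,"ry":0,"rz":0},{"dx":0,"dy":0,"dz":-0.13,"rx":0,"ry":0,"rz":0}]' 1;python3 -c "
from h import *
go(428.2,319.5,190,-23)"
```

```text
clock: 9.12
tcp_pos: [495.6, -168.1, 70.8]
ee_rot: [2.29, 2.151, -0.0]
wrist_force: [-2.7, -1.2, 5.2]
width: 0.322
gripper_force: 41.2
clock: 10.12
tcp_pos: [496.6, -168.5, 202.7]
ee_rot: [2.288, 2.148, 0.003]
wrist_force: [0.2, -0.1, 0.2]
width: 1.0
gripper_force: 0.0
d [ 0.4828 -0.0991  0.012 ] r [3.400e-03 1.000e-04 3.384e-01] tcp [ 496.6 -168.5  202.7] F [ 0.2 -0.1  0.2] t 10.125
```

```bash
python3 -m jog '[{"dx":0.05,"dy":-0.01,"dz":0,"rx":0,"ry":0,"rz":0.05},{"dx":0.11,"dy":-0.022,"dz":0,"rx":0,"ry":0,"rz":0.1},{"dx":0.17,"dy":-0.034,"dz":0,"rx":0,"ry":0,"rz":0.15},{"dx":0.23,"dy":-0.046,"dz":0,"rx":0,"ry":0,"rz":0.2},{"dx":0.29,"dy":-0.058,"dz":0,"rx":0,"ry":0,"rz":0.25},{"dx":0.35,"dy":-0.07,"dz":0,"rx":0,"ry":0,"rz":0.3},{"dx":0.41,"dy":-0.083,"dz":0.005,"rx":0,"ry":0,"rz":0.338},{"dx":0.465,"dy":-0.096,"dz":0.01,"rx":0,"ry":0,"rz":0.338}]';  python3 -m jog '[{"dx":0,"dy":0,"dz":0,"rx":0,"ry":0,"rz":0},{"dx":0,"dy":0,"dz":0,"rx":0,"ry":0,"rz":0},{"dx":0,"dy":0,"dz":0,"rx":0,"ry":0,"rz":0}]';python3 -c "
from h import *
go(428.2,319.5,71,-23)"
```

```text
clock: 11.12
tcp_pos: [428.6, 304.2, 190.4]
ee_rot: [-2.619, -1.734, -0.001]
wrist_force: [0.6, -1.1, 0.4]
width: 0.994
gripper_force: 0.0
clock: 11.5
tcp_pos: [429.7, 300.2, 190.3]
ee_rot: [2.621, 1.731, -0.001]
wrist_force: [0.2, 0.2, -0.5]
width: 1.002
gripper_force: 0.0
d [ 0.0173 -0.009   0.1192] r [ 0.0004  0.0007 -0.0021] tcp [429.7 300.2 190.3] F [ 0.2  0.2 -0.5] t 11.5
```

```bash
python3 -m jog '[{"dx":0.0173,"dy":-0.009,"dz":0,"rx":0,"ry":0,"rz":0},{"dx":0.0173,"dy":-0.009,"dz":0.02,"rx":0,"ry":0,"rz":0},{"dx":0.0173,"dy":-0.009,"dz":0.05,"rx":0,"ry":0,"rz":0},{"dx":0.0173,"dy":-0.009,"dz":0.08,"rx":0,"ry":0,"rz":0},{"dx":0.0173,"dy":-0.009,"dz":0.11,"rx":0,"ry":0,"rz":0},{"dx":0.0173,"dy":-0.009,"dz":0.119,"rx":0,"ry":0,"rz":0},{"dx":0.0173,"dy":-0.009,"dz":0.119,"rx":0,"ry":0,"rz":0}]' 1 40;python3 -m jog '[{"dx":0,"dy":0,"dz":0,"rx":0,"ry":0,"rz":0},{"dx":0,"dy":0,"dz":0,"rx":0,"ry":0,"rz":0},{"dx":0,"dy":0,"dz":0,"rx":0,"ry":0,"rz":0},{"dx":0,"dy":0,"dz":0,"rx":0,"ry":0,"rz":0},{"dx":0,"dy":0,"dz":0,"rx":0,"ry":0,"rz":0},{"dx":0,"dy":0,"dz":0,"rx":0,"ry":0,"rz":0}]' -1 40;python3 -m jog '[{"dx":0,"dy":0,"dz":-0.05,"rx":0,"ry":0,"rz":0},{"dx":0,"dy":0,"dz":-0.1,"rx":0,"ry":0,"rz":0},{"dx":0,"dy":0,"dz":-0.15,"rx":0,"ry":0,"rz":0},{"dx":0,"dy":0,"dz":-0.15,"rx":0,"ry":0,"rz":0},{"dx":0,"dy":0,"dz":-0.15,"rx":0,"ry":0,"rz":0}]'; python3 -c "
from h import *
go(540,-417.6,220,-90)"
```

```text
clock: 12.38
tcp_pos: [427.4, 321.8, 71.2]
ee_rot: [-2.619, -1.734, 0.001]
wrist_force: [1.3, 0.6, 0.2]
width: 1.001
gripper_force: 0.0
clock: 13.12
tcp_pos: [427.8, 321.7, 72.1]
ee_rot: [-2.619, -1.734, -0.002]
wrist_force: [-1.5, -1.2, 6.1]
width: 0.321
gripper_force: 40.2
clock: 13.75
tcp_pos: [426.9, 320.8, 220.5]
ee_rot: [2.619, 1.734, -0.002]
wrist_force: [-1.5, -0.1, -2.3]
width: 0.319
gripper_force: 40.3
d [-0.6356  0.3924  0.001 ] r [2.0000e-04 1.3000e-03 1.1697e+00] tcp [426.9 320.8 220.5] F [-1.5 -0.1 -2.3] t 13.75
```

```bash
python3 -m jog '[{"dx":-0.04,"dy":0.025,"dz":0,"rx":0,"ry":0,"rz":0.08},{"dx":-0.09,"dy":0.055,"dz":0,"rx":0,"ry":0,"rz":0.16},{"dx":-0.14,"dy":0.086,"dz":0,"rx":0,"ry":0,"rz":0.26},{"dx":-0.19,"dy":0.117,"dz":0,"rx":0,"ry":0,"rz":0.35},{"dx":-0.24,"dy":0.148,"dz":0,"rx":0,"ry":0,"rz":0.44},{"dx":-0.29,"dy":0.179,"dz":0,"rx":0,"ry":0,"rz":0.53},{"dx":-0.34,"dy":0.21,"dz":0,"rx":0,"ry":0,"rz":0.62},{"dx":-0.38,"dy":0.235,"dz":0,"rx":0,"ry":0,"rz":0.7}]'; python3 -c "
from h import *
go(540,-417.6,220,-90)"
```

```text
clock: 14.75
tcp_pos: [493.9, -122.7, 219.1]
ee_rot: [-3.056, -0.724, 0.006]
wrist_force: [0.8, 1.1, -1.4]
width: 0.321
gripper_force: 40.2
d [-0.0911  0.2842 -0.001 ] r [-0.0007  0.0041  0.4653] tcp [ 493.9 -122.7  219.1] F [ 0.8  1.1 -1.4] t 14.75
```

```bash
python3 -m jog '[{"dx":-0.014,"dy":0.045,"dz":0,"rx":0,"ry":0,"rz":0.08},{"dx":-0.029,"dy":0.09,"dz":0,"rx":0,"ry":0,"rz":0.16},{"dx":-0.043,"dy":0.135,"dz":0,"rx":0,"ry":0,"rz":0.24},{"dx":-0.058,"dy":0.18,"dz":0,"rx":0,"ry":0,"rz":0.32},{"dx":-0.072,"dy":0.225,"dz":0,"rx":0,"ry":0,"rz":0.4},{"dx":-0.085,"dy":0.265,"dz":0,"rx":0,"ry":0,"rz":0.465},{"dx":-0.091,"dy":0.284,"dz":0,"rx":0,"ry":0,"rz":0.465},{"dx":-0.091,"dy":0.284,"dz":0,"rx":0,"ry":0,"rz":0.465}]'; python3 -m jog '[{"dx":0,"dy":0,"dz":0,"rx":0,"ry":0,"rz":0},{"dx":0,"dy":0,"dz":0,"rx":0,"ry":0,"rz":0}]'; python3 -c "
from h import *
go(540,-417.6,82,-90)
snap('scene','scene3')"
```

```text
clock: 15.75
tcp_pos: [540.8, -416.1, 218.0]
ee_rot: [-3.141, -0.003, 0.008]
wrist_force: [-1.0, 0.5, -1.2]
width: 0.323
gripper_force: 40.3
clock: 16.0
tcp_pos: [543.2, -412.8, 220.6]
ee_rot: [-3.14, -0.01, 0.001]
wrist_force: [0.4, -0.4, -1.8]
width: 0.323
gripper_force: 40.3
d [-0.0031  0.005   0.1385] r [-0.0016  0.0009  0.0066] tcp [ 543.2 -412.8  220.6] F [ 0.4 -0.4 -1.8] t 16.0
```

View pics/scene3.png

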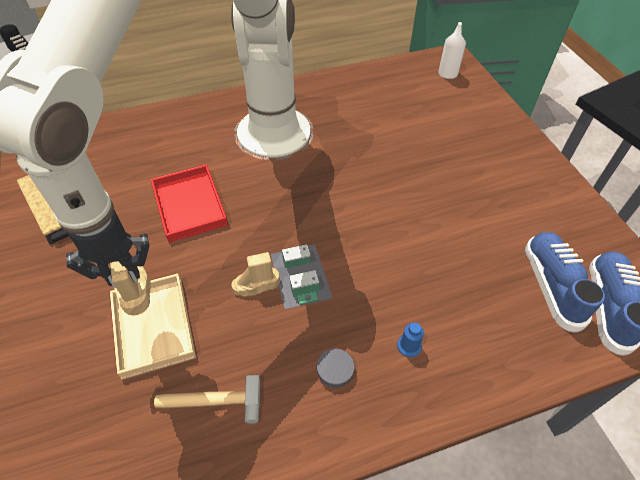

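last_a stands just past the gauge at (257,275). last_b is held over the plywood tray at (130,290). Lowering it.

```bash
python3 -m jog '[{"dx":-0.003,"dy":0.005,"dz":0.02,"rx":0,"ry":0,"rz":0.006},{"dx":-0.003,"dy":0.005,"dz":0.05,"rx":0,"ry":0,"rz":0.006},{"dx":-0.003,"dy":0.005,"dz":0.08,"rx":0,"ry":0,"rz":0.006},{"dx":-0.003,"dy":0.005,"dz":0.11,"rx":0,"ry":0,"rz":0.006},{"dx":-0.003,"dy":0.005,"dz":0.13,"rx":0,"ry":0,"rz":0.006},{"dx":-0.003,"dy":0.005,"dz":0.138,"rx":0,"ry":0,"rz":0.006},{"dx":-0.003,"dy":0.005,"dz":0.138,"rx":0,"ry":0,"rz":0.006}]'; python3 -c "
from h import *
go(540,-417.6,78.2,-90)"
```

```text
clock: 16.92
tcp_pos: [539.9, -419.7, 83.0]
ee_rot: [-3.141, 0.002, 0.001]
wrist_force: [0.4, 0.4, -2.1]
width: 0.326
gripper_force: 40.3
d [ 0.0001 -0.0021  0.0048] r [-0.0001  0.0004 -0.0012] tcp [ 539.9 -419.7   83. ] F [ 0.4  0.4 -2.1] t 16.925
```

```bash
python3 -m jog '[{"dx":0,"dy":0,"dz":0.002,"rx":0,"ry":0,"rz":0},{"dx":0,"dy":0,"dz":0.004,"rx":0,"ry":0,"rz":0},{"dx":0,"dy":0,"dz":0.005,"rx":0,"ry":0,"rz":0},{"dx":0,"dy":0,"dz":0.005,"rx":0,"ry":0,"rz":0}]'
```

```text
clock: 17.42
tcp_pos: [540.0, -419.7, 78.4]
ee_rot: [3.142, -0.002, 0.0]
wrist_force: [0.3, -0.4, -1.9]
width: 0.327
gripper_force: 40.3
```

```bash
python3 -m jog '[{"dx":0,"dy":0,"dz":0.0005,"rx":0,"ry":0,"rz":0},{"dx":0,"dy":0,"dz":0.0012,"rx":0,"ry":0,"rz":0},{"dx":0,"dy":0,"dz":0.0012,"rx":0,"ry":0,"rz":0}]'
```

```text
clock: 17.8
tcp_pos: [540.1, -419.7, 78.1]
ee_rot: [-3.141, 0.002, -0.001]
wrist_force: [-2.2, 1.6, 5.3]
width: 0.322
gripper_force: 41.2
```

Contact with the tray floor. Releasing, rising and checking.

```bash
python3 -m jog '[{"dx":0,"dy":0,"dz":0,"rx":0,"ry":0,"rz":0},{"dx":0,"dy":0,"dz":0,"rx":0,"ry":0,"rz":0},{"dx":0,"dy":0,"dz":0,"rx":0,"ry":0,"rz":0},{"dx":0,"dy":0,"dz":0,"rx":0,"ry":0,"rz":0},{"dx":0,"dy":0,"dz":-0.03,"rx":0,"ry":0,"rz":0},{"dx":0,"dy":0,"dz":-0.07,"rx":0,"ry":0,"rz":0},{"dx":0,"dy":0,"dz":-0.11,"rx":0,"ry":0,"rz":0},{"dx":0,"dy":0,"dz":-0.16,"rx":0,"ry":0,"rz":0}]' 1;python3 -m jog '[{"dx":0.05,"dy":0.03,"dz":0,"rx":0,"ry":0,"rz":0},{"dx":0.1,"dy":0.06,"dz":0,"rx":0,"ry":0,"rz":0},{"dx":0.1,"dy":0.1,"dz":0,"rx":0,"ry":0,"rz":0},{"dx":0.1,"dy":0.1,"dz":0,"rx":0,"ry":0,"rz":0},{"dx":0.1,"dy":0.1,"dz":0,"rx":0,"ry":0,"rz":0},{"dx":0.1,"dy":0.1,"dz":0,"rx":0,"ry":0,"rz":0}]'; python3 -c "
from h import *
for n in('scene','top'):
    im,d=snap(n,n+'4');w=cloud(n,d).reshape(-1,3)
    for x,y in((525,-418),(495,-170)):
        t=w[(abs(w[:,0]-x)<65)&(abs(w[:,1]-y)<65)&(w[:,2]>90)&(w[:,2]<112)]
        print(n,len(t),cv2.minAreaRect(t[:,:2].astype('f4')) if len(t)>9 else 0,np.median(t[:,2]) if len(t) else 0)
"
```

```text
clock: 18.8
tcp_pos: [539.4, -419.1, 237.4]
ee_rot: [-3.14, 0.002, 0.003]
wrist_force: [-0.1, 0.4, 0.6]
width: 0.997
gripper_force: 0.0
clock: 19.55
tcp_pos: [640.5, -518.4, 237.4]
ee_rot: [-3.141, -0.0, -0.001]
wrist_force: [0.4, 0.4, 0.1]
width: 1.001
gripper_force: 0.0
scene 385 ((541.6343383789062, -419.9906921386719), (28.774089813232422, 51.92041778564453), 89.0262680053711) 105.32271260957394
scene 294 ((496.33935546875, -165.1313018798828), (49.50828552246094, 30.320453643798828), 88.33053588867188) 99.66515187258511
top 399 ((539.058349609375, -420.5449523925781), (29.247934341430664, 51.31287384033203), 89.03739929199219) 105.09037700063938
top 358 ((494.80810546875, -165.1947479248047), (49.07356262207031, 28.824689865112305), 87.50708770751953) 99.2027259593184
```

View pics/scene4.png

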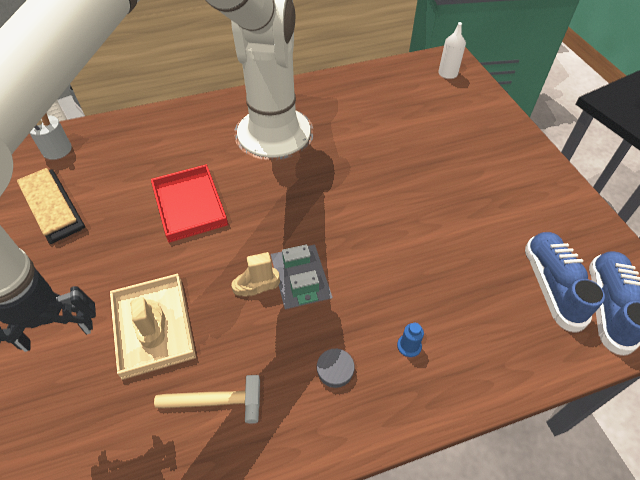

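Both lasts stand upright. last_a's block is about 88 mm past the gauge's middle, so its origin is about 103 mm past. last_b is in the plywood tray at (145,320), with its block top at z 105. The bystanders haven't moved.

```bash
python3 -c "
from h import *
print(ctrl.hand_in())"
```

```text
the job is handed in; nothing more can be done
None
```

The job is handed in, but no verdict came back: the narrow last (the far one) went through the gauge and stands about 103 mm past its middle, the wide last stands upright in the plywood tray, and the spool, tin and hammer were left alone.

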